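Remix two bottles of bauble lacquer and put them away by size

ROBOT

A 6-joint arm with a two-finger parallel gripper is mounted at the origin on the work surface. World frame = base frame: x ahead of the robot, y to its left, z up, the work surface at z = 0. Lengths are in m, angles in rad, forces in N, time in s.
With the tool pointing down it reaches from about 0.275 to 0.775 m from the base axis. Payload 14.6 kg.
Tool frame: the origin (TCP) lies on the centre line of the jaws, within the pads' length; the fingertips stand 8 mm ahead of it and the grasp point (between the pads) lies 11 mm behind it (ctrl.tip_extent is the distance from the TCP to the fingertips, in m); z points along the fingers, y is the line along which they close (so a half turn about z gives the same grasp; the last joint's range is limited). The gripper opens to 85 mm and grips with 20 to 120 N. Pads are 22 mm wide; open, the fingers measure 114 mm over their backs; the gripper's body (76 mm by 85 mm) begins 54 mm behind the grasp point. The pads swing forward as they close: fully open they stand 13 mm farther back than shut.
Start: joints at [-1.414, 0.263, -0.048, 1.259, 0, 1.415], TCP at [0.161, -0.5, 0.2] pointing down, gripper open.
Joint ranges: [-2.65, 2.65], [-0.89, 1.7], [-1.18, 1.37], [-2.13, 2.11], [-1.35, 1.29], [-3.14, 3.14]. Speed limits (rad/s): [1.89, 1.89, 2.57, 2.79, 3.14, 3.14].

INTERFACE

Orientations are given as a rotation vector (axis times angle).
In Python, from plant import ctrl gives the robot as it stands.
- The arm moves only by the tool arm_command, never from a script. Its argument "commands" is a list of rows, each a list of 2 entries, a list of its own where there are three numbers: the shift along the world's x, y, z in m, then the turn, a rotation vector about the world's x, y, z in rad. In form: [[[x, y, z], [rx, ry, rz]], ...]. A call has 1 to 10 rows; each row shifts and turns the commanded pose from where the row before left it; what a row does not reach is not made up. A row lasts 1/8 s, in which the tool goes at most 62.5 mm and 10.7 degrees, less where a joint would pass 70% of its speed; a pose out of reach is approached as far as the arm can. A call with a gripper value outside its range is refused whole. "grip" is the closure, from -1 (fully open) to 1 (shut), so that 0 is half open, set as the call begins (left out, the last holds). The fingers move at their own pace and stop on an object; "newtons" is the grip in N (left out, the last holds). Time passes only in rows, so rows that do not move let the fingers close. It gives the time, the measured TCP pose, the force, the opening and the grip force at its end, in the units of the state.
- ctrl.read_state(): the state, without advancing time (a new reading comes with each control period).
- ctrl.capture(name): name is "scene" or "top"; returns (picture, depth): 420x560x3 uint8, red, green, blue; 420x560 float32, m along the optical axis (not along the pixel's ray), 0 where there is no reading.
- ctrl.calibration(name): a dict with "camera_matrix" (3x3 intrinsics, pixels), "R" (3x3) and "t" (3): a world point X has camera coordinates R X + t. Camera axes: x right, y down, z forward; pixel columns grow to the right and rows downward; lengths in m; the calibration is good to about 2 mm. A picture is of the moment at which its call begins. calibration takes no time and is no camera call.
- ctrl.sign_off(): hands the job in; it is judged then, once.
The state is a dict: "t": time; "joints": joint angles; "qd": joint speeds; "joint_torque": joint torques, N m; "position": TCP position; "tool_rot": TCP orientation; "ft_force": force on the tool from outside, world axes, zero at the start; "wrist_torque": the same for the moment, N m; "finger_gap": finger opening in m; "gripper_force": force on a finger pad.
Only numpy, scipy, OpenCV 4.12 (cv2) and the standard library are available. Lean on these libraries where they do the work, as an engineer would, in place of code of your own. Each camera call takes 0.05 s, during which the arm holds its last target. There are 200 camera calls.

TASK

Two capped lacquer bottles, one tall and one short, stand loose among the things on the bench; the pigment has settled. Take the tall one first and then the short one: turn it over until the cap points down, more down than sideways, hold it so for a full second, turn it back and set it down upright, without dropping it, inside the wooden row that already holds a bottle of the same height. Do not knock over or push aside the two bottles already put away, the paint tin or the bauble on its stand.

Things in the scene. Friction and masses are not known exactly. Their poses are not given: they have to be found in the camera images.
- tall: The tall loose bottle, to be remixed first: round amber glass bottle with a paper label band and a black screw cap, 140 mm tall over the cap, body 46 mm in diameter up to 98 mm, then a shoulder up to 110 mm, cap 30 mm in diameter over the top 26 mm; about 200 g. Origin at the centre of its underside, z axis along the bottle towards the cap
- short: The short loose bottle, to be remixed second: round amber glass bottle with a paper label band and a black screw cap, 100 mm tall over the cap, body 46 mm in diameter up to 58 mm, then a shoulder up to 70 mm, cap 30 mm in diameter over the top 26 mm; about 143 g. Origin at the centre of its underside, z axis along the bottle towards the cap
- rack_tall: The row holder for the 140 mm bottles: a fixed, low, open wooden trough 72 mm (its x) by 210 mm (its y, the length of the row), 18 mm high outside, walls 5 mm, inner floor 5 mm above the table, so the inside is 62 by 200 mm. The two troughs look the same and may change places; this one already holds one 140 mm bottle. Origin at the centre of its underside
- rack_short: The row holder for the 100 mm bottles: a fixed, low, open wooden trough 72 mm (its x) by 210 mm (its y, the length of the row), 18 mm high outside, walls 5 mm, inner floor 5 mm above the table, so the inside is 62 by 200 mm. The two troughs look the same and may change places; this one already holds one 100 mm bottle. Origin at the centre of its underside
- kept_tall: The tall bottle already standing in its row; leave it alone: round amber glass bottle with a paper label band and a black screw cap, 140 mm tall over the cap, body 46 mm in diameter up to 98 mm, then a shoulder up to 110 mm, cap 30 mm in diameter over the top 26 mm; about 200 g. Origin at the centre of its underside, z axis along the bottle towards the cap
- kept_short: The short bottle already standing in its row; leave it alone: round amber glass bottle with a paper label band and a black screw cap, 100 mm tall over the cap, body 46 mm in diameter up to 58 mm, then a shoulder up to 70 mm, cap 30 mm in diameter over the top 26 mm; about 143 g. Origin at the centre of its underside, z axis along the bottle towards the cap
- tin: Closed paint tin with a spattered lid, 80 mm in diameter, 85 mm high, bystander. Origin at the centre of its underside, z up
- bauble: Silvered ball ornament 64 mm in diameter, centre 60 mm up, with a glass neck to 108 mm, fixed on a blue stand with a round foot 66 mm in diameter; bystander. Origin at the centre of its underside, z up

How it is judged:
By the outcome, as a careful person would: the job done as asked, in the order asked, and still so for the second after the job is handed in, with the robot touching nothing.
It also fails if it takes over 72 s, if anything falls off the work surface, if the arm or the gripper's body presses on something with over 40 N, if the wrist force passes 120 N, or if a joint passes its speed limit or range.

## Working session

There is one attempt and no reset: what is moved stays moved. The work goes in short steps, Python scripts to look and compute and a tool call to move; the robot and the scene stay as the last step left them, time stands still between calls to the robot, and variables do not carry over. Pictures are saved under pics/ and viewed, at most 10 in all, crops included, and the job is handed in when it is done.

Besides the shell and the picture viewer there is one more tool, called after "Request:" in YAML: its name, and indented under it one key for each argument. arm_command: Moves the arm, as the interface text tells. Its arguments: {"type":"object","properties":{"commands":{"type":"array","items":{"type":"array"}},"grip":{"type":"number"},"newtons":{"type":"number"}},"required":["commands"]}

```bash
mkdir -p pics; ls
cat > h.py <<'E'
import numpy as np, cv2
from plant import ctrl
def cap(n):
    p,d=ctrl.capture(n); c=ctrl.calibration(n)
    K,R,t=[np.array(c[k]) for k in("camera_matrix","R","t")]
    v,u=np.mgrid[:420,:560]
    C=np.stack([u,v,np.ones_like(u)],-1)@np.linalg.inv(K).T*d[...,None]
    W=(C-t.ravel())@R
    W[d==0]=np.nan
    return p,d,W
E
python3 - <<'E'
from h import *
for n in("scene","top"):
    p,d,W=cap(n); cv2.imwrite(f"pics/{n}0.png",p[...,::-1]); np.save(n+"W.npy",W)
    c=ctrl.calibration(n);print(n,-np.array(c["R"]).T@np.array(c["t"]).ravel(),np.nanmin(W,(0,1)),np.nanmax(W,(0,1)))
print(ctrl.read_state())
E
```

```text
pics
scene [ 1.37405657 -0.76151173  0.8291831 ] [-2.25992617 -0.77507028 -0.76860169] [1.2604556  2.54395531 0.55797375]
top [ 0.38651625 -0.00700115  1.05901196] [ 0.14213452 -1.22443612 -0.76869266] [1.69852256 1.19437262 0.76116777]
{'t': 0.1, 'joints': array([-1.41431227e+00,  2.63485585e-01, -4.88356359e-02,  1.25937146e+00,
       -2.37646351e-05,  1.41550529e+00]), 'qd': array([ 7.46647456e-04, -1.79430428e-05, -2.56522652e-04, -1.40433252e-03,
       -3.25744515e-05, -9.19852606e-04]), 'joint_torque': array([ 3.78279743e-03, -6.38575673e+01,  3.85063791e+01,  9.96162387e-03,
       -1.91767617e-04, -8.19672351e-06]), 'position': array([ 0.16099656, -0.49944707,  0.19968163]), 'tool_rot': array([-3.10261261e+00, -4.87614937e-01,  3.81583892e-05]), 'ft_force': array([-0.93777998, -1.05475451, -0.00194335]), 'wrist_torque': array([0.00826186, 0.03494273, 0.015261  ]), 'gripper_force': 0.0, 'finger_gap': 0.08584209011087508}
```

View pics/scene0.png

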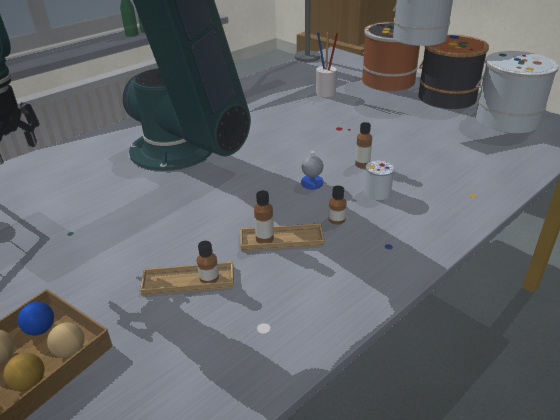

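View pics/top0.png

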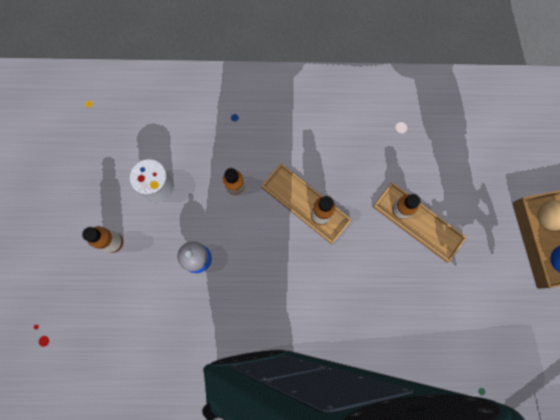

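The pictures show the tall loose bottle (top 97,238), tin (148,177), bauble (195,257) and short loose bottle (233,180). The rack with the kept tall bottle is at (306,203), and the rack with the kept short one at (419,222).

Run:
```python
from h import *
W=np.load("topW.npy");S=np.load("sceneW.npy")
def fit(P):
    A=np.c_[2*P[:,:2],np.ones(len(P))];s=np.linalg.lstsq(A,(P[:,:2]**2).sum(1),rcond=None)[0]
    return s[:2],np.sqrt(s[2]+s[:2]@s[:2])
for n,(u,v),h in[("tall",(97,238),.14),("kt",(323,205),.14),("short",(233,178),.1),("ks",(410,203),.1),("tin",(148,177),.085)]:
    r=35
    Q=W[v-r:v+r,u-r:u+r].reshape(-1,3); P=Q[np.abs(Q[:,2]-h)<.006]
    c=(P[:,:2].min(0)+P[:,:2].max(0))/2
    print(n,"top",len(P),c,np.ptp(P[:,:2],0),np.median(P[:,2]))
    A=S.reshape(-1,3); A=A[np.hypot(*(A[:,:2]-c).T)<.045]
    B=A[(A[:,2]>.022)&(A[:,2]<h-.05)]
    print("  body",len(B),*fit(B), A[:,2].max())
Q=W[225:290,165:225].reshape(-1,3);P=Q[(Q[:,2]>.04)]
A=np.c_[2*P,np.ones(len(P))];B=P[P[:,2]<.085]
print("bauble",fit(P[(P[:,2]>.055)&(P[:,2]<.065)]),P[:,2].max(),P[P[:,2].argmax()])
for n,(a,b,c,d) in dict(rt=(155,250,255,358),rs=(175,270,368,470)).items():
    Q=W[a:b,c:d].reshape(-1,3);P=Q[(Q[:,2]>.0145)&(Q[:,2]<.021)][:,:2]
    print(n,len(P),cv2.minAreaRect(P.astype(np.float32)))
```

```text
tall top 188 [0.51940815 0.36659315] [0.02825528 0.03155587] 0.14059863578562354
  body 303 [0.51918189 0.36382699] 0.0198378617103946 0.14374256639433636
kt top 134 [ 0.58550037 -0.10130936] [0.02887681 0.0275788 ] 0.1445408484433769
  body 402 [ 0.58496991 -0.10353729] 0.021148827098826505 0.1474296437695021
short top 147 [0.65544946 0.09567125] [0.03062176 0.02924568] 0.10064791065106696
  body 149 [0.65468996 0.09370349] 0.020655050623244645 0.10235416497171264
ks top 118 [ 0.60092737 -0.28909811] [0.02907201 0.02793752] 0.10437011900688781
  body 194 [ 0.59967595 -0.2905621 ] 0.022058919679565032 0.10603363547621232
tin top 1071 [0.65141156 0.27541324] [0.07918279 0.07950084] 0.08598799813190391
  body 107 [0.65081051 0.27241698] 0.03528786761696292 0.0895149252965697
bauble (array([0.48455886, 0.17648939]), np.float64(0.031475018152371255)) 0.11153231334317083 [0.47849708 0.17608144 0.11153231]
rt 441 ((0.6131511330604553, -0.06856443732976913), (0.20986171066761017, 0.07301459461450577), 50.743553161621094)
rs 506 ((0.5718361139297485, -0.32801055908203125), (0.21004901826381683, 0.07314106822013855), 52.47234344482422)
```

Request:
arm_command:
  commands:
    - [[0.03,0.04,0.02],[0,0,0.165]]
    - [[0.03,0.04,0.02],[0,0,0.165]]
    - [[0.03,0.04,0.02],[0,0,0.165]]
    - [[0.03,0.04,0.02],[0,0,0.165]]
    - [[0.03,0.04,0.02],[0,0,0.165]]
    - [[0.03,0.04,0.02],[0,0,0.165]]
    - [[0.03,0.04,0.02],[0,0,0.165]]
    - [[0.03,0.04,0.02],[0,0,0.165]]
    - [[0.02,0.04,0],[0,0,0.165]]
    - [[0.02,0.04,0],[0,0,0.165]]
  grip: -1
  newtons: 40

```text
t: 1.35
position: [0.4416, -0.0982, 0.36]
tool_rot: [-1.74, -2.615, 0.0]
ft_force: [0.8, -1.1, -0.2]
finger_gap: 0.0854
gripper_force: 0.0
```

Request:
arm_command:
  commands:
    - [[-0.005,0.035,0],[0,0,0.165]]
    - [[-0.005,0.035,0],[0,0,0.165]]
    - [[-0.005,0.035,0],[0,0,0.165]]
    - [[-0.005,0.035,0],[0,0,0.165]]
    - [[-0.005,0.035,0],[0,0,0.165]]
    - [[-0.005,0.035,0],[0,0,0.165]]
    - [[-0.01,0.03,0],[0,0,0.165]]
    - [[-0.01,0.03,0],[0,0,0.165]]
    - [[-0.01,0.03,0],[0,0,0.165]]
    - [[-0.01,0.03,0],[0,0,0]]

```text
t: 2.6
position: [0.3705, 0.2312, 0.3599]
tool_rot: [0.481, -3.104, 0.0]
ft_force: [1.2, 0.1, -0.2]
finger_gap: 0.0851
gripper_force: 0.0
```

```bash
cat >> h.py <<'E'
from scipy.spatial.transform import Rotation as Ro
def plan(pos,yaw,pitch,roll=0,grasp=True):
    """delta from present pose to grasp point pos (11 mm behind TCP) with tool yaw, pitch below horizontal (deg), x down at roll 0"""
    s=ctrl.read_state(); y,p=np.radians([yaw,pitch])
    z=np.array([np.cos(y)*np.cos(p),np.sin(y)*np.cos(p),-np.sin(p)])
    yy=np.cross(z,[0,0,-1]); yy/=np.linalg.norm(yy)
    R=Ro.from_rotvec(z*np.radians(roll))*Ro.from_matrix(np.c_[np.cross(yy,z),yy,z])
    d=np.array(pos)+(.011*z if grasp else 0)-s["position"]
    rv=(R*Ro.from_rotvec(s["tool_rot"]).inv()).as_rotvec()
    M=Ro.from_rotvec(s["tool_rot"]).as_matrix()
    print("t",s["t"],"pos",s["position"].round(4),"z",M[:,2].round(3),"x",M[:,0].round(3),"q",s["joints"].round(2),"F",s["ft_force"].round(1),"gap",round(s["finger_gap"],4))
    print("d",d.round(4),"rv",rv.round(4),np.linalg.norm(rv).round(3),"toolz",z.round(3))
E
python3 -c "
from h import *
plan((.38,.30,.3),23,5)"
```

```text
t 2.6 pos [0.3705 0.2312 0.3599] z [-0. -0. -1.] x [-0.953 -0.303  0.   ] q [ 0.37  0.11  0.19  1.65 -0.    0.06] F [ 1.2  0.1 -0.2] gap 0.0851
d [ 0.0196  0.073  -0.0609] rv [ 0.5154 -1.392   0.0758] 1.486 toolz [ 0.917  0.389 -0.087]
```

Request:
arm_command:
  commands:
    - [[0.01,0.01,0],[0.057,-0.155,0.008]]
    - [[0.01,0.01,0],[0.057,-0.155,0.008]]
    - [[0.01,0.01,0],[0.057,-0.155,0.008]]
    - [[0.01,0.01,0],[0.057,-0.155,0.008]]
    - [[0.01,0.01,0],[0.057,-0.155,0.008]]
    - [[0.01,0.01,0],[0.057,-0.155,0.008]]
    - [[0.01,0.01,0],[0.057,-0.155,0.008]]
    - [[0.01,0.01,0],[0.057,-0.155,0.008]]
    - [[0,0.01,0],[0.057,-0.155,0.008]]
    - [[0,0,0],[0,0,0]]

```text
t: 3.85
position: [0.451, 0.3118, 0.3515]
tool_rot: [-0.359, 1.861, 0.27]
ft_force: [0.2, 0.3, -0.3]
finger_gap: 0.0852
gripper_force: 0.0
```

```bash
python3 -c "
from h import *
plan((.427,.325,.08),23,5)"
```

```text
t 3.85 pos [0.451  0.3118 0.3515] z [ 0.88  0.36 -0.31] x [-0.29  -0.111 -0.951] q [ 0.54 -0.33 -1.08 -0.44 -0.14  0.05] F [ 0.2  0.3 -0.3] gap 0.0852
d [-0.0139  0.0175 -0.2725] rv [ 0.0811 -0.2136  0.0145] 0.229 toolz [ 0.917  0.389 -0.087]
```

```bash
python3 -c "
from h import *
plan((.4394,.3314,.135),23,30)"
```

```text
t 3.85 pos [0.451  0.3118 0.3515] z [ 0.88  0.36 -0.31] x [-0.29  -0.111 -0.951] q [ 0.54 -0.33 -1.08 -0.44 -0.14  0.05] F [ 0.2  0.3 -0.3] gap 0.0852
d [-0.0028  0.0233 -0.222 ] rv [-0.0863  0.1893  0.0161] 0.209 toolz [ 0.797  0.338 -0.5  ]
```

Request:
arm_command:
  commands:
    - [[0,0.003,-0.028],[-0.022,0.048,0.004]]
    - [[0,0.003,-0.028],[-0.022,0.048,0.004]]
    - [[0,0.003,-0.028],[-0.022,0.048,0.004]]
    - [[0,0.003,-0.028],[-0.021,0.047,0.004]]
    - [[0,0.003,-0.028],[0,0,0]]
    - [[0,0.003,-0.028],[0,0,0]]
    - [[0,0.003,-0.028],[0,0,0]]
    - [[-0.003,0.002,-0.026],[0,0,0]]
    - [[0,0,0],[0,0,0]]

```text
t: 4.97
position: [0.4631, 0.3539, 0.16]
tool_rot: [-0.421, 2.105, 0.223]
ft_force: [0.8, 0.2, 0.1]
finger_gap: 0.0854
gripper_force: 0.0
```

```bash
python3 -c "
from h import *
plan((.4394,.3314,.135),23,30)"
```

```text
t 4.975 pos [0.4631 0.3539 0.16  ] z [ 0.78   0.319 -0.538] x [-0.495 -0.21  -0.843] q [ 0.62  0.07 -1.17 -0.66 -0.19  0.12] F [0.8 0.2 0.1] gap 0.0854
d [-0.015  -0.0188 -0.0305] rv [ 0.0222 -0.0386  0.0094] 0.046 toolz [ 0.797  0.338 -0.5  ]
```

```bash
cat > kin.py <<'E'
from h import *
from scipy.optimize import least_squares
D=[([-1.41431,.26348,-.04884,1.25937,0,1.4155],[.161,-.49945,.19968])]
def fk(P,q):
    r0,z0,L1,o1,L2,o2,lat,Lw,Lt=P
    RY=lambda a:Ro.from_euler('y',a).as_matrix()
    p=np.array([r0,lat,z0])+RY(q[1])@[o1,0,L1]+RY(q[1]-q[2])@[L2,0,o2]
    A=RY(q[1]-q[2]+q[3]); T=A@Ro.from_euler('z',q[4]).as_matrix()@[Lt,0,0]
    return Ro.from_euler('z',q[0]).as_matrix()@(p+A@[Lw,0,0]+T)
E
cat > s.py <<'E'
from h import *; import json,sys
s=ctrl.read_state(); open("log.txt","a").write(json.dumps([list(s["joints"]),list(s["position"]),list(s["tool_rot"])])+"\n")
E
cat >> h.py <<'E'
import json
def log():
    s=ctrl.read_state(); open("log.txt","a").write(json.dumps([list(s["joints"]),list(s["position"]),list(s["tool_rot"])])+"\n")
E
rm s.py
python3 - <<'E'
from h import *; log()
from kin import *
L=[json.loads(l) for l in open("log.txt")]
D+=[([.37,.11,.19,1.65,0,.06],[.3705,.2312,.3599]),([.54,-.33,-1.08,-.44,-.14,.05],[.451,.3118,.3515])]+[(l[0],l[1]) for l in L]
f=lambda P:np.r_[np.concatenate([fk(P,q)-np.array(x) for q,x in D])/.003,(np.array(P)[[0,3,5]])/.05]
s=least_squares(f,[0,.2,.5,0,.4,0,.08,.1,.2]);print(s.x.round(3),s.cost, (f(s.x)*.003).round(3)[:12])
for q,x in D: 
    M=Ro.from_euler('z',q[0])*Ro.from_euler('y',q[1]-q[2]+q[3])*Ro.from_euler('z',q[4]); print(M.apply([1,0,0]).round(3))
E
```

```text
[ 0.011  0.157  0.586 -0.011  0.37   0.049  0.081  0.138  0.32 ] 0.6214648670384953 [ 0.    -0.    -0.    -0.    -0.    -0.    -0.     0.001  0.     0.
 -0.001  0.   ]
[-0.     0.001 -1.   ]
[ 0.001  0.    -1.   ]
[ 0.881  0.365 -0.302]
[ 0.78   0.319 -0.538]
```

```bash
cat >> kin.py <<'E'
P0=[0.011,0.157,0.586,-0.011,0.37,0.049,0.081,0.138,0.32]
lo=np.array([-2.65,-.89,-1.18,-2.13,-1.35])+.03;hi=np.array([2.65,1.7,1.37,2.11,1.29])-.03
def ik(pos,yaw,pitch):
    y,p=np.radians([yaw,pitch]); z=np.array([np.cos(y)*np.cos(p),np.sin(y)*np.cos(p),-np.sin(p)])
    t=np.array(pos)+.011*z
    def f(q):
        M=Ro.from_euler('z',q[0])*Ro.from_euler('y',q[1]-q[2]+q[3])*Ro.from_euler('z',q[4])
        return np.r_[(fk(P0,q)-t)*5,M.apply([1,0,0])-z]
    s=min((least_squares(f,np.clip(g,lo+.01,hi-.01),bounds=(lo,hi)) for g in([np.arctan2(pos[1],pos[0]),.3,-.8,0,0],[np.arctan2(pos[1],pos[0]),0,-.5,-.7,0])),key=lambda s:s.cost)
    return s.x.round(2),np.abs(s.fun).max().round(3)
E
python3 - <<'E'
from kin import *
for n,pos,yaws,ps in [("tall",(.519,.365,.085),(20,35),(25,35)),("tall hi",(.519,.365,.24),(20,35),(25,35)),("pt",(.648,-.026,.09),(-20,0),(25,30,35)),("pt hi",(.648,-.026,.2),(-20,0),(25,30,35)),("short",(.655,.0945,.047),(15,),(25,30,35)),("short hi",(.655,.0945,.17),(15,),(25,30,35)),
 ("ps",(.541,-.368,.052),(-34,),(25,30,35)),("ps hi",(.541,-.368,.17),(-34,),(25,30,35)),("inv",(.6,.2,.35),(18,),(-10,0)),("inv",(.62,.2,.45),(18,),(-10,0)),("inv",(.55,-.2,.45),(-18,),(-10,0))]:
    for y in yaws:
        for p in ps: print(n,y,p,*ik(pos,y,p))
E
```

```text
tall 20 25 [ 0.63  0.39 -1.15 -0.95 -0.29] 0.11
tall 20 35 [ 0.58  0.35 -1.15 -0.87 -0.19] 0.004
tall 35 25 [ 0.4   0.33 -1.15 -0.86  0.19] 0.146
tall 35 35 [ 0.4   0.32 -1.15 -0.82  0.17] 0.023
tall hi 20 25 [ 0.59  0.06 -1.07 -0.68 -0.22] 0.0
tall hi 20 35 [ 0.57 -0.01 -0.86 -0.23 -0.18] 0.0
tall hi 35 25 [ 0.38  0.03 -1.1  -0.68  0.21] 0.0
tall hi 35 35 [ 0.4  -0.04 -0.88 -0.23  0.17] 0.0
pt -20 25 [-0.    0.44 -1.15 -1.03 -0.34] 0.075
pt -20 30 [-0.03  0.41 -1.15 -0.98 -0.28] 0.025
pt -20 35 [-0.05  0.35 -1.1  -0.82 -0.24] 0.0
pt 0 25 [-0.29  0.36 -1.15 -0.91  0.26] 0.119
pt 0 30 [-0.28  0.35 -1.15 -0.89  0.24] 0.057
pt 0 35 [-0.27  0.34 -1.15 -0.86  0.22] 0.0
pt hi -20 25 [-0.03  0.19 -1.11 -0.84 -0.29] 0.0
pt hi -20 30 [-0.04  0.13 -1.   -0.59 -0.27] 0.0
pt hi -20 35 [-0.05  0.09 -0.9  -0.36 -0.24] 0.0
pt hi 0 25 [-0.29  0.16 -1.15 -0.86  0.26] 0.002
pt hi 0 30 [-0.28  0.09 -1.05 -0.6   0.24] 0.0
pt hi 0 35 [-0.27  0.06 -0.94 -0.37  0.22] 0.0
short 15 25 [-0.16  0.5  -1.15 -1.02  0.39] 0.12
short 15 30 [-0.14  0.49 -1.15 -0.99  0.35] 0.064
short 15 35 [-0.13  0.47 -1.15 -0.96  0.32] 0.009
short hi 15 25 [-0.15  0.26 -1.15 -0.92  0.38] 0.012
short hi 15 30 [-0.14  0.19 -1.07 -0.7   0.35] 0.0
short hi 15 35 [-0.13  0.14 -0.96 -0.46  0.32] 0.0
ps -34 25 [-0.81  0.45 -1.15 -0.99  0.19] 0.146
ps -34 30 [-0.8   0.44 -1.15 -0.96  0.18] 0.084
ps -34 35 [-0.8   0.43 -1.15 -0.93  0.17] 0.025
ps hi -34 25 [-0.82  0.22 -1.15 -0.89  0.2 ] 0.033
ps hi -34 30 [-0.81  0.18 -1.1  -0.75  0.19] 0.0
ps hi -34 35 [-0.8   0.13 -0.99 -0.5   0.17] 0.0
inv 18 -10 [ 0.08 -0.01 -1.15 -1.03  0.23] 0.285
inv 18 0 [ 0.08 -0.03 -1.15 -0.97  0.23] 0.148
inv 18 -10 [ 0.08  0.03 -1.15 -1.26  0.23] 0.088
inv 18 0 [ 0.07 -0.07 -1.09 -1.03  0.24] 0.0
inv -18 -10 [-0.68 -0.22 -1.15 -0.94  0.37] 0.16
inv -18 0 [-0.68 -0.24 -1.15 -0.89  0.37] 0.021
```

Run:
```python
from kin import *
for n,pos,yaws,ps in [("tall",(.515,.363,.083),(10,20),(38,42)),("pt",(.643,-.025,.088),(-20,),(38,42)),("short",(.65,.093,.045),(15,),(38,42)),
 ("ps",(.537,-.365,.05),(-34,-50),(38,42)),("inv",(.68,.25,.45),(20,),(-15,)),("inv",(.68,.25,.55),(20,),(-15,)),("inv",(.7,0,.55),(0,),(-15,)),("inv",(.6,-.3,.55),(-26,),(-15,))]:
    for y in yaws:
        for p in ps: print(n,y,p,*ik(pos,y,p))
plan((.515,.363,.26),20,40)
```

```text
tall 10 38 [ 0.67  0.32 -1.04 -0.63 -0.38] 0.0
tall 10 42 [ 0.65  0.28 -0.96 -0.45 -0.35] 0.0
tall 20 38 [ 0.57  0.31 -1.11 -0.75 -0.17] 0.0
tall 20 42 [ 0.56  0.27 -1.03 -0.55 -0.16] 0.0
pt -20 38 [-0.06  0.31 -1.05 -0.68 -0.23] 0.0
pt -20 42 [-0.06  0.27 -0.97 -0.49 -0.21] 0.0
short 15 38 [-0.12  0.43 -1.12 -0.85  0.3 ] 0.0
short 15 42 [-0.11  0.38 -1.04 -0.65  0.27] 0.0
ps -34 38 [-0.8   0.42 -1.15 -0.9   0.16] 0.0
ps -34 42 [-0.79  0.36 -1.06 -0.68  0.15] 0.0
ps -50 38 [-0.63  0.43 -1.11 -0.86 -0.19] 0.0
ps -50 42 [-0.64  0.37 -1.03 -0.66 -0.17] 0.0
inv 20 -15 [ 0.16  0.39 -1.15 -1.81  0.18] 0.0
inv 20 -15 [ 0.16  0.12 -0.97 -1.36  0.18] 0.0
inv 0 -15 [-0.2   0.08 -1.02 -1.37  0.2 ] 0.0
inv -26 -15 [-0.69  0.04 -1.07 -1.38  0.23] 0.0
t 4.975 pos [0.4631 0.3539 0.16  ] z [ 0.78   0.319 -0.538] x [-0.495 -0.21  -0.843] q [ 0.62  0.07 -1.17 -0.66 -0.19  0.12] F [0.8 0.2 0.1] gap 0.0854
d [0.0598 0.0119 0.093 ] rv [-0.042   0.1235 -0.0434] 0.138 toolz [ 0.72   0.262 -0.643]
```

Request:
arm_command:
  commands:
    - [[0,0,0.024],[-0.011,0.031,-0.011]]
    - [[0,0,0.024],[-0.011,0.031,-0.011]]
    - [[0,0,0.023],[-0.01,0.031,-0.011]]
    - [[0,0,0.022],[-0.01,0.031,-0.01]]
    - [[0.02,0.004,0],[0,0,0]]
    - [[0.02,0.004,0],[0,0,0]]
    - [[0.02,0.004,0],[0,0,0]]
    - [[0,0,0],[0,0,0]]

```text
t: 5.98
position: [0.5245, 0.3653, 0.2536]
tool_rot: [-0.393, 2.239, 0.184]
ft_force: [0.0, -0.3, -0.3]
finger_gap: 0.0854
gripper_force: 0.0
```

```bash
python3 -c "
from h import *
plan((.515,.363,.084),20,40)"
```

```text
t 5.975 pos [0.5245 0.3653 0.2536] z [ 0.721  0.262 -0.641] x [-0.603 -0.218 -0.767] q [ 0.56 -0.04 -0.72  0.03 -0.16  0.14] F [ 0.  -0.3 -0.3] gap 0.0854
d [-0.0015  0.0006 -0.1767] rv [-0.001   0.0018  0.0013] 0.002 toolz [ 0.72   0.262 -0.643]
```

Request:
arm_command:
  commands:
    - [[0,0,-0.03],[0,0,0]]
    - [[0,0,-0.03],[0,0,0]]
    - [[0,0,-0.03],[0,0,0]]
    - [[0,0,-0.03],[0,0,0]]
    - [[-0.001,0.001,-0.03],[0,0,0]]
    - [[0,0,-0.02],[0,0,0]]
    - [[0,0,-0.007],[0,0,0]]
    - [[0,0,0],[0,0,0]]

```text
t: 6.98
position: [0.5219, 0.3664, 0.0776]
tool_rot: [-0.394, 2.238, 0.185]
ft_force: [-0.5, 0.1, 0.7]
finger_gap: 0.0855
gripper_force: 0.0
```

```bash
python3 -c "
from h import *
plan((.515,.363,.084),20,40)
p,d,W=cap('top');q,_,_=cap('scene')
cv2.imwrite('pics/g1.png',np.hstack([cv2.resize(p[170:310,20:180],(400,350)),cv2.resize(q[90:215,290:430],(390,350))])[...,::-1])"
```

```text
t 6.975 pos [0.5219 0.3664 0.0776] z [ 0.722  0.263 -0.641] x [-0.602 -0.219 -0.768] q [ 0.57  0.28 -1.06 -0.63 -0.17  0.14] F [-0.5  0.1  0.7] gap 0.0855
d [ 0.0011 -0.0005 -0.0007] rv [-0.0015  0.0025  0.0001] 0.003 toolz [ 0.72   0.262 -0.643]
```

View pics/g1.png

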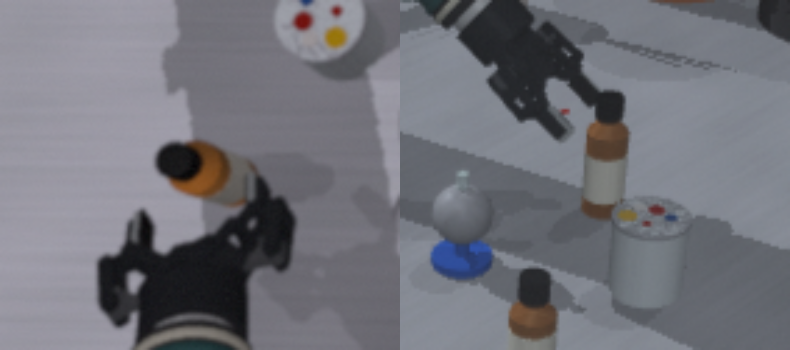

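The fingers appear behind the bottle, not around it, so I'll check the depth at the fingertips.

Run:
```python
from h import *
print(ctrl.read_state()["position"])
p,d,W=cap('top')
for u,v in [(122,244),(124,240),(76,256),(75,258),(90,285),(92,236),(105,240),(112,242),(148,177)]: print((u,v),p[v,u],W[v,u].round(3))
c=ctrl.calibration('top');K,R,t=[np.array(c[k]) for k in("camera_matrix","R","t")]
for X in([.519,.365,.14],[.519,.365,.08],[.522,.366,.078],[.519,.365,0]):
    x=K@(R@X+t.ravel());print(X,(x[:2]/x[2]).round(1))
q,_,V=cap('scene')
A=V[90:150,290:372].reshape(-1,3);A=A[(A[:,2]>.03)&(np.hypot(A[:,0]-.519,A[:,1]-.365)>.03)&(np.hypot(A[:,0]-.519,A[:,1]-.365)<.12)]
i=A[:,2].argsort()[:5];print(A[i].round(3))
```

```text
[0.52229419 0.36673941 0.07881611]
(122, 244) [40 39 43] [0.5   0.306 0.125]
(124, 240) [68 67 73] [0.509 0.305 0.118]
(76, 256) [31 32 33] [0.476 0.396 0.123]
(75, 258) [58 59 60] [0.471 0.396 0.126]
(90, 285) [23 22 28] [0.415 0.323 0.226]
(92, 236) [25 22 23] [0.513 0.359 0.145]
(105, 240) [127  76  32] [0.511 0.349 0.101]
(112, 242) [99 92 87] [0.511 0.346 0.07 ]
(148, 177) [151 153 162] [0.65  0.275 0.084]
[0.519, 0.365, 0.14] [ 90.2 233.3]
[0.519, 0.365, 0.08] [101.5 237.5]
[0.522, 0.366, 0.078] [101.5 236.2]
[0.519, 0.365, 0] [114.6 242.3]
[[0.498 0.309 0.101]
 [0.501 0.31  0.102]
 [0.47  0.398 0.103]
 [0.497 0.31  0.104]
 [0.47  0.393 0.104]]
```

Run:
```python
from h import *
print(ctrl.tip_extent,[a for a in dir(ctrl) if a[0]!='_'])
s=ctrl.read_state();M=Ro.from_rotvec(s["tool_rot"]).as_matrix();print(s["position"],s["t"])
for n in("top","scene"):
    p,d,W=cap(n);A=W.reshape(-1,3);A=A[A[:,2]>.03]
    L=(A-s["position"])@M; 
    k=(np.abs(L[:,1])<.09)&(np.abs(L[:,1])>.028)&(np.abs(L[:,0])<.04)&(L[:,2]>-.25)&(L[:,2]<.05)
    L=L[k];i=L[:,2].argsort()[::-1][:25:2];print(n,L[i].round(3).tolist())
```

```text
0.008 ['PlanningError', 'calibration', 'capture', 'read_state', 'sign_off', 'tip_extent']
[0.52236934 0.36677965 0.07908698] 7.175
top [[-0.007, 0.043, -0.044], [-0.012, -0.045, -0.044], [-0.006, 0.043, -0.044], [0.0, 0.042, -0.045], [-0.013, 0.05, -0.045], [-0.012, 0.042, -0.046], [-0.013, -0.049, -0.048], [-0.012, 0.044, -0.048], [-0.013, 0.046, -0.048], [-0.013, -0.045, -0.049], [-0.015, -0.044, -0.049], [-0.012, 0.048, -0.049], [-0.004, 0.042, -0.049]]
scene [[0.005, 0.044, -0.045], [-0.0, 0.044, -0.045], [-0.004, -0.049, -0.046], [-0.011, -0.044, -0.046], [0.006, 0.05, -0.047], [0.005, 0.04, -0.047], [-0.004, 0.043, -0.048], [-0.01, -0.048, -0.048], [0.008, -0.046, -0.049], [0.002, 0.047, -0.049], [-0.007, -0.046, -0.05], [-0.005, -0.05, -0.05], [-0.015, -0.05, -0.051]]
```

Both cameras put the open fingertips 44 mm behind the reported TCP, where the stated geometry gives about 5 mm. I'll trust the cameras and advance about 39 mm along the tool axis.

Request:
arm_command:
  commands:
    - [[0.007,0.0025,-0.006],[0,0,0]]
    - [[0.007,0.0025,-0.006],[0,0,0]]
    - [[0.007,0.0025,-0.006],[0,0,0]]
    - [[0.007,0.0025,-0.006],[0,0,0]]
    - [[0,0,0],[0,0,0]]
    - [[0,0,0],[0,0,0]]

```text
t: 8.02
position: [0.5498, 0.3765, 0.0538]
tool_rot: [-0.394, 2.238, 0.186]
ft_force: [-0.1, 0.3, -0.3]
finger_gap: 0.0853
gripper_force: 0.0
```

```bash
cat >> h.py <<'E'
def tips(lim=.028):
    s=ctrl.read_state();M=Ro.from_rotvec(s["tool_rot"]).as_matrix();print(s["position"].round(4),s["t"],s["ft_force"].round(1))
    for n in("top","scene"):
        p,d,W=cap(n);A=W.reshape(-1,3);A=A[A[:,2]>.03]
        L=(A-s["position"])@M
        for sg in(1,-1):
            k=(L[:,1]*sg<.09)&(L[:,1]*sg>lim)&(np.abs(L[:,0])<.03)&(L[:,2]>-.25)&(L[:,2]<.05)
            Q=L[k];print(n,sg,Q[Q[:,2].argsort()[::-1][:6:2]].round(3).tolist())
    return M,s["position"]
E
python3 - <<'E'
from h import *
M,x=tips()
print("bottle axis pt local at z=.084",((np.array([.519,.365,.084])-x)@M).round(4))
p,d,W=cap('top');q,_,_=cap('scene')
cv2.imwrite('pics/g2.png',np.hstack([cv2.resize(p[170:310,20:180],(400,350)),cv2.resize(q[90:215,290:430],(390,350))])[...,::-1])
E
```

```text
[0.5498 0.3765 0.0538] 8.025 [-0.1  0.3 -0.3]
top 1 [[-0.01, 0.043, -0.043], [-0.005, 0.043, -0.044], [-0.012, 0.044, -0.045]]
top -1 [[-0.008, -0.049, -0.043], [-0.009, -0.049, -0.047], [-0.013, -0.047, -0.048]]
scene 1 [[-0.007, 0.045, -0.045], [-0.009, 0.046, -0.047], [-0.012, 0.044, -0.049]]
scene -1 [[-0.003, -0.048, -0.044], [0.004, -0.049, -0.046], [-0.008, -0.044, -0.046]]
bottle axis pt local at z=.084 [-0.0021 -0.0002 -0.0446]
```

View pics/g2.png

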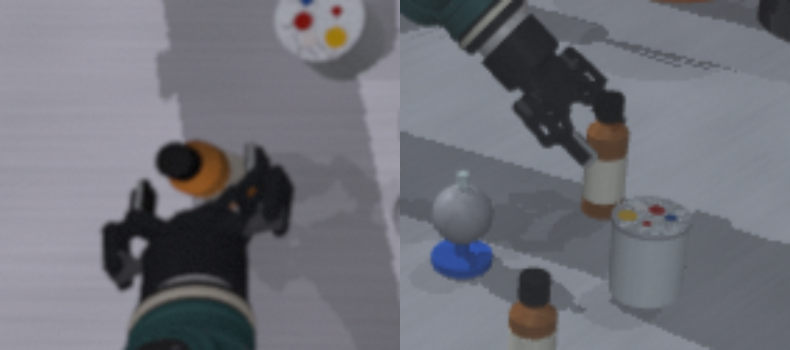

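The tips now sit at the bottle's axis. I'll go 10 mm further, then close.

Request:
arm_command:
  commands:
    - [[0.004,0.001,-0.003],[0,0,0]]
    - [[0.004,0.001,-0.003],[0,0,0]]
    - [[0,0,0],[0,0,0]]

```text
t: 8.6
position: [0.5583, 0.3785, 0.0476]
tool_rot: [-0.394, 2.238, 0.185]
ft_force: [1.2, -0.4, -0.1]
finger_gap: 0.0854
gripper_force: 0.0
```

Request:
arm_command:
  commands:
    - [[0,0,0],[0,0,0]]
    - [[0,0,0],[0,0,0]]
    - [[0,0,0],[0,0,0]]
    - [[0,0,0],[0,0,0]]
    - [[0,0,0],[0,0,0]]
    - [[0,0,0],[0,0,0]]
    - [[0,0,0],[0,0,0]]
    - [[0,0,0],[0,0,0]]
  grip: 1
  newtons: 50

```text
t: 9.6
position: [0.5582, 0.3788, 0.0483]
tool_rot: [-0.394, 2.237, 0.186]
ft_force: [-2.5, 2.5, 5.4]
finger_gap: 0.045
gripper_force: 51.0
```

Run:
```python
from h import *
tips()
plan((.515,.363,.084),20,40)
```

```text
[0.5582 0.3788 0.0483] 9.6 [-2.5  2.5  5.4]
top 1 [[-0.01, 0.035, -0.042], [-0.008, 0.033, -0.045], [-0.011, 0.034, -0.047]]
top -1 [[-0.008, -0.029, -0.033], [-0.013, -0.029, -0.039], [-0.01, -0.03, -0.04]]
scene 1 [[-0.001, 0.03, -0.033], [-0.007, 0.035, -0.038], [0.005, 0.029, -0.081]]
scene -1 [[0.002, -0.029, -0.034], [-0.005, -0.028, -0.036], [-0.008, -0.03, -0.039]]
t 9.7 pos [0.5582 0.3788 0.0482] z [ 0.722  0.264 -0.639] x [-0.601 -0.218 -0.769] q [ 0.55  0.39 -1.02 -0.71 -0.15  0.13] F [-3.1  2.8  4.8] gap 0.045
d [-0.0352 -0.0129  0.0287] rv [-0.0025  0.0038 -0.0001] 0.005 toolz [ 0.72   0.262 -0.643]
```

```bash
sed -i 's/\.011\*z if/G*z if/; s/^def plan/G=.054\ndef plan/' h.py
python3 - <<'E'
from kin import *
def b(pos,y,p):
    yy,pp=np.radians([y,p]); z=np.array([np.cos(yy)*np.cos(pp),np.sin(yy)*np.cos(pp),-np.sin(pp)])
    return ik(np.array(pos)+.043*z,y,p)
for a in [((.519,.365,.25),20,40),((.6,.28,.5),20,-15),((.6,.28,.5),20,-25),((.648,-.026,.25),-20,40),((.648,-.026,.09),-20,40),((.648,-.026,.09),-20,30)]: print(a,*b(*a))
plan((.519,.365,.24),20,40)
plan((.6,.28,.5),20,-15)
E
```

```text
((0.519, 0.365, 0.25), 20, 40) [ 0.55  0.06 -0.74 -0.09 -0.15] 0.0
((0.6, 0.28, 0.5), 20, -15) [ 0.29  0.19 -1.08 -1.54  0.06] 0.0
((0.6, 0.28, 0.5), 20, -25) [ 0.29  0.41 -1.14 -1.99  0.05] 0.0
((0.648, -0.026, 0.25), -20, 40) [-0.08  0.09 -0.7  -0.08 -0.2 ] 0.0
((0.648, -0.026, 0.09), -20, 40) [-0.08  0.39 -0.97 -0.65 -0.2 ] 0.0
((0.648, -0.026, 0.09), -20, 30) [-0.07  0.53 -1.14 -1.14 -0.24] 0.0
t 9.7 pos [0.5582 0.3788 0.0482] z [ 0.722  0.264 -0.639] x [-0.601 -0.218 -0.769] q [ 0.55  0.39 -1.02 -0.71 -0.15  0.13] F [-3.1  2.8  4.8] gap 0.045
d [-0.0003  0.0004  0.157 ] rv [-0.0025  0.0038 -0.0001] 0.005 toolz [ 0.72   0.262 -0.643]
t 9.7 pos [0.5582 0.3788 0.0482] z [ 0.722  0.264 -0.639] x [-0.601 -0.218 -0.769] q [ 0.55  0.39 -1.02 -0.71 -0.15  0.13] F [-3.1  2.8  4.8] gap 0.045
d [ 0.0909 -0.0809  0.4657] rv [ 3.260e-01 -8.982e-01 -6.000e-04] 0.956 toolz [0.908 0.33  0.259]
```

Request:
arm_command:
  commands:
    - [[0,0,0.007],[0,0,0]]
    - [[0,0,0.015],[0,0,0]]
    - [[0,0,0.02],[0,0,0]]
    - [[0,0,0.025],[0,0,0]]
    - [[0,0,0.03],[0,0,0]]
    - [[0,0,0.03],[0,0,0]]
    - [[0,0,0.03],[0,0,0]]

```text
t: 10.58
position: [0.5574, 0.3777, 0.2056]
tool_rot: [-0.394, 2.239, 0.184]
ft_force: [0.7, 0.5, -2.0]
finger_gap: 0.0449
gripper_force: 51.1
```

Request:
arm_command:
  commands:
    - [[0.009,-0.008,0.031],[0.033,-0.09,0]]
    - [[0.009,-0.008,0.031],[0.033,-0.09,0]]
    - [[0.009,-0.008,0.031],[0.033,-0.09,0]]
    - [[0.009,-0.008,0.031],[0.033,-0.09,0]]
    - [[0.009,-0.008,0.031],[0.033,-0.09,0]]
    - [[0.009,-0.008,0.031],[0.033,-0.09,0]]
    - [[0.009,-0.008,0.031],[0.033,-0.09,0]]
    - [[0.009,-0.008,0.031],[0.033,-0.09,0]]
    - [[0.009,-0.008,0.031],[0.033,-0.09,0]]
    - [[0.009,-0.008,0.031],[0.033,-0.09,0]]

```text
t: 11.82
position: [0.6481, 0.2978, 0.5153]
tool_rot: [-0.226, 1.291, 0.3]
ft_force: [0.2, 0.2, -2.2]
finger_gap: 0.0448
gripper_force: 51.3
```

Run:
```python
from h import *
plan((.6,.28,.5),20,-15)
p,d,W=cap('scene')
cv2.imwrite('pics/inv1.png',p[:300,200:500,::-1])
```

```text
t 11.825 pos [0.6481 0.2978 0.5153] z [0.907 0.33  0.263] x [ 0.246  0.092 -0.965] q [ 0.29  0.18 -1.08 -1.52  0.06  0.02] F [ 0.2  0.2 -2.2] gap 0.0448
d [ 0.0009  0.     -0.0013] rv [-0.0037  0.0028 -0.0007] 0.005 toolz [0.908 0.33  0.259]
```

View pics/inv1.png

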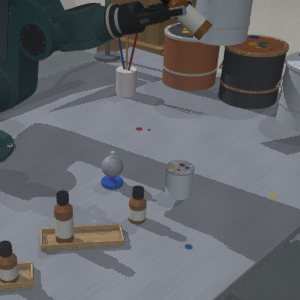

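The tall bottle is held at (190,15), well above everything, and reads about 2 N. Now I'll roll it over.

Request:
arm_command:
  commands:
    - [[0,0,0],[-0.163,-0.059,-0.047]]
    - [[0,0,0],[-0.163,-0.059,-0.047]]
    - [[0,0,0],[-0.163,-0.059,-0.047]]
    - [[0,0,0],[-0.163,-0.059,-0.047]]
    - [[0,0,0],[-0.163,-0.059,-0.047]]
    - [[0,0,0],[-0.163,-0.059,-0.047]]
    - [[0,0,0],[-0.163,-0.059,-0.047]]
    - [[0,0,0],[-0.163,-0.059,-0.047]]
    - [[0,0,0],[-0.163,-0.059,-0.047]]
    - [[0,0,0],[-0.163,-0.059,-0.047]]

```text
t: 13.12
position: [0.648, 0.2984, 0.5139]
tool_rot: [-1.245, 0.678, -1.224]
ft_force: [0.6, 0.4, -2.1]
finger_gap: 0.0448
gripper_force: 51.5
```

Request:
arm_command:
  commands:
    - [[0,0,0],[-0.163,-0.059,-0.047]]
    - [[0,0,0],[-0.163,-0.059,-0.047]]
    - [[0,0,0],[-0.163,-0.059,-0.047]]
    - [[0,0,0],[-0.163,-0.059,-0.047]]
    - [[0,0,0],[-0.163,-0.059,-0.047]]
    - [[0,0,0],[-0.163,-0.059,-0.047]]
    - [[0,0,0],[-0.12,-0.044,-0.035]]
    - [[0,0,0],[0,0,0]]
    - [[0,0,0],[0,0,0]]
    - [[0,0,0],[0,0,0]]

```text
t: 14.38
position: [0.648, 0.2985, 0.5148]
tool_rot: [-1.698, -0.173, -2.166]
ft_force: [-1.0, -0.2, -2.5]
finger_gap: 0.0448
gripper_force: 51.5
```

Run:
```python
from h import *
plan((.6,.28,.5),20,-15)
p,d,W=cap('scene')
cv2.imwrite('pics/inv2.png',cv2.resize(p[:100,330:460,::-1],(520,400)))
s=ctrl.read_state();M=Ro.from_rotvec(s["tool_rot"]).as_matrix();a=np.radians(40)
print("bottle axis now",M@[-np.cos(a),0,-np.sin(a)])
```

```text
t 14.375 pos [0.648  0.2985 0.5148] z [0.909 0.326 0.262] x [-0.196 -0.22   0.956] q [ 0.3   0.18 -1.07 -1.52  0.05 -2.99] F [-1.  -0.2 -2.5] gap 0.0448
d [ 0.001  -0.0007 -0.0009] rv [2.7257 0.9849 0.7818] 3.002 toolz [0.908 0.33  0.259]
bottle axis now [-0.43328514 -0.04117112 -0.90031602]
```

View pics/inv2.png

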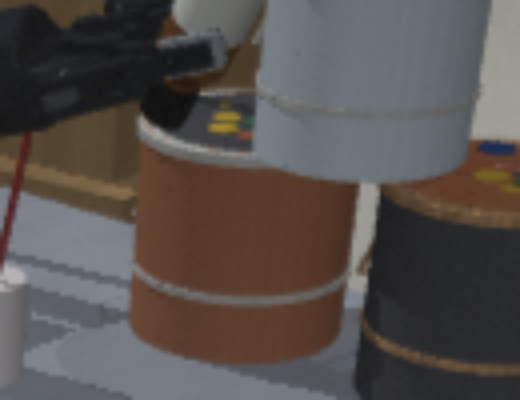

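The cap is down and the axis z is −0.90. I'll hold, then roll back.

Request:
arm_command:
  commands:
    - [[0,0,0],[0,0,0]]
    - [[0,0,0],[0,0,0]]
    - [[0,0,0],[0,0,0]]
    - [[0,0,0],[0,0,0]]
    - [[0,0,0],[0,0,0]]
    - [[0,0,0],[0,0,0]]
    - [[0,0,0],[0,0,0]]
    - [[0,0,0],[0,0,0]]
    - [[0,0,0],[0,0,0]]
    - [[0,0,0],[0,0,0]]

```text
t: 15.68
position: [0.648, 0.2986, 0.515]
tool_rot: [-1.698, -0.174, -2.167]
ft_force: [-0.2, -0.5, -3.0]
finger_gap: 0.0448
gripper_force: 51.5
```

Request:
arm_command:
  commands:
    - [[0,0,0],[0.16,0.058,0.046]]
    - [[0,0,0],[0.16,0.058,0.046]]
    - [[0,0,0],[0.16,0.058,0.046]]
    - [[0,0,0],[0.16,0.058,0.046]]
    - [[0,0,0],[0.16,0.058,0.046]]
    - [[0,0,0],[0.16,0.058,0.046]]
    - [[0,0,0],[0.16,0.058,0.046]]
    - [[0,0,0],[0.16,0.058,0.046]]
    - [[0,0,0],[0.16,0.058,0.046]]
    - [[0,0,0],[0.16,0.058,0.046]]

```text
t: 16.92
position: [0.648, 0.2986, 0.515]
tool_rot: [-0.959, 0.949, -0.753]
ft_force: [0.4, 0.6, -1.5]
finger_gap: 0.0449
gripper_force: 51.4
```

Request:
arm_command:
  commands:
    - [[0,0,0],[0.16,0.058,0.046]]
    - [[0,0,0],[0.16,0.058,0.046]]
    - [[0,0,0],[0.16,0.058,0.046]]
    - [[0,0,0],[0.16,0.058,0.046]]
    - [[0,0,0],[0.16,0.058,0.046]]
    - [[0,0,0],[0.16,0.058,0.046]]
    - [[0,0,0],[0.16,0.058,0.046]]
    - [[0,0,0],[0,0,0]]

```text
t: 17.92
position: [0.648, 0.2985, 0.515]
tool_rot: [-0.235, 1.293, 0.292]
ft_force: [-0.4, -0.9, -2.2]
finger_gap: 0.0446
gripper_force: 51.3
```

Run:
```python
from h import *
plan((.648,-.026,.25),-20,40)
```

```text
t 17.925 pos [0.648  0.2985 0.515 ] z [0.907 0.332 0.259] x [ 0.246  0.082 -0.966] q [ 0.29  0.18 -1.07 -1.51  0.06  0.01] F [-0.4 -0.9 -2.2] gap 0.0446
d [ 0.0388 -0.3387 -0.2997] rv [ 0.0073  0.979  -0.6463] 1.173 toolz [ 0.72  -0.262 -0.643]
```

Request:
arm_command:
  commands:
    - [[0.004,-0.034,-0.03],[0.001,0.098,-0.065]]
    - [[0.004,-0.034,-0.03],[0.001,0.098,-0.065]]
    - [[0.004,-0.034,-0.03],[0.001,0.098,-0.065]]
    - [[0.004,-0.034,-0.03],[0.001,0.098,-0.065]]
    - [[0.004,-0.034,-0.03],[0.001,0.098,-0.065]]
    - [[0.004,-0.034,-0.03],[0.001,0.098,-0.065]]
    - [[0.004,-0.034,-0.03],[0.001,0.098,-0.065]]
    - [[0.004,-0.034,-0.03],[0,0.098,-0.064]]
    - [[0.004,-0.034,-0.03],[0,0.098,-0.064]]
    - [[0.003,-0.033,-0.03],[0,0.097,-0.063]]

```text
t: 19.18
position: [0.6869, -0.0415, 0.2145]
tool_rot: [0.392, 2.244, -0.19]
ft_force: [-0.4, 0.1, -2.2]
finger_gap: 0.0445
gripper_force: 51.5
```

Run:
```python
from h import *
cap('top')
plan((.648,-.026,.12),-20,40)
p,d,W=cap('scene');A=W.reshape(-1,3);k=np.hypot(A[:,0]-.648,A[:,1]+.026)<.1
A=A[k&(A[:,2]>.1)]; C=p.reshape(-1,3)[k&(W.reshape(-1,3)[:,2]>.1)]
# label (bright) and amber pixels of the bottle: fit axis
amb=(C[:,0].astype(int)-C[:,2]>40)|(C.min(1)>110)
B=A[amb];print(len(B))
f=lambda c:lambda B:0
from scipy.optimize import least_squares
s=least_squares(lambda q:np.hypot(B[:,0]-q[0]-q[2]*(B[:,2]-.23),B[:,1]-q[1]-q[3]*(B[:,2]-.23))-.023,[.648,-.026,0,0],loss='soft_l1',f_scale=.003)
print(s.x.round(4),np.abs(s.fun).mean(),A[:,2].max(),B[:,2].min(),B[:,2].max())
```

```text
t 19.225 pos [ 0.6875 -0.0442  0.2122] z [ 0.712 -0.268 -0.648] x [-0.61   0.219 -0.761] q [-0.09  0.1  -0.7  -0.07 -0.21  0.17] F [ 1.1 -4.2 -4.6] gap 0.0449
d [-0.0006  0.0041 -0.1269] rv [ 0.0049 -0.0096  0.0043] 0.012 toolz [ 0.72  -0.262 -0.643]
461
[ 0.6451 -0.0276 -0.0021  0.1846] 0.009483706989801409 0.39219308189207597 0.10216424962262104 0.3756066019182838
```

```bash
cat >> h.py <<'E'
from scipy.optimize import least_squares
def axis(x,y,lo,hi,rad=.04):
    p,d,W=cap('scene');A=W.reshape(-1,3);C=p.reshape(-1,3).astype(int)
    k=(np.hypot(A[:,0]-x,A[:,1]-y)<rad)&(A[:,2]>lo)&(A[:,2]<hi)&((C[:,0]-C[:,2]>25)|(C.min(1)>90))
    B=A[k];m=(lo+hi)/2
    s=least_squares(lambda q:np.hypot(B[:,0]-q[0]-q[2]*(B[:,2]-m),B[:,1]-q[1]-q[3]*(B[:,2]-m))-.023,[x,y,0,0],loss='soft_l1',f_scale=.002)
    print(len(B),"axis",s.x.round(4),"res",np.abs(s.fun).mean().round(4),"z",B[:,2].min().round(4),B[:,2].max().round(4))
E
python3 - <<'E'
from h import *
axis(.648,-.028,.15,.25)
p,d,W=cap('scene');cv2.imwrite('pics/pl1.png',cv2.resize(p[120:270,200:380,::-1],(720,600)))
plan((.648,-.026,.12),-20,40)
E
```

```text
491 axis [ 0.6478 -0.0256  0.0098 -0.0232] res 0.0015 z 0.1665 0.2496
t 19.375 pos [ 0.6873 -0.0406  0.2149] z [ 0.72  -0.263 -0.642] x [-0.604  0.217 -0.767] q [-0.08  0.09 -0.7  -0.08 -0.2   0.17] F [ 0.3  0.3 -2.7] gap 0.0448
d [-0.0004  0.0004 -0.1296] rv [ 0.0031 -0.     -0.0015] 0.003 toolz [ 0.72  -0.262 -0.643]
```

View pics/pl1.png

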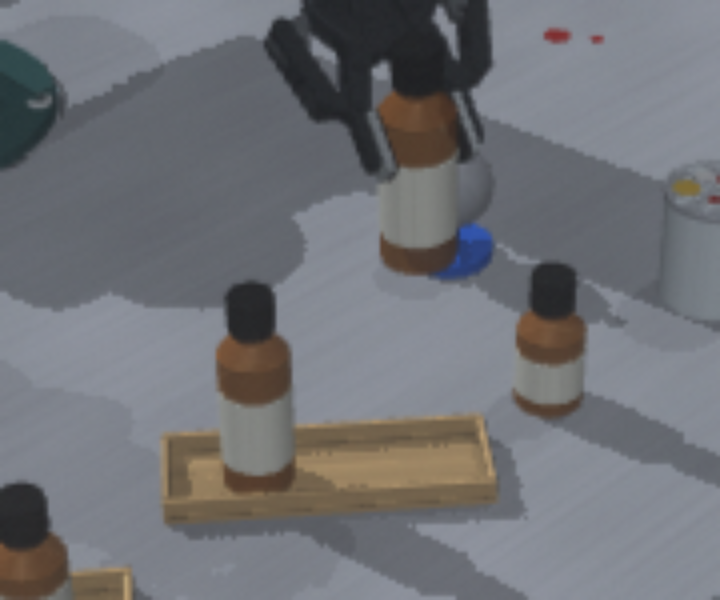

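The bottle hangs upright at (420,180), on axis (0.648, −0.026), with its bottom at z≈0.166. Lowering into the trough.

Request:
arm_command:
  commands:
    - [[0,0,-0.025],[0,0,0]]
    - [[0,0,-0.03],[0,0,0]]
    - [[0,0,-0.03],[0,0,0]]
    - [[0,0,-0.03],[0,0,0]]
    - [[0,0,-0.02],[0,0,0]]
    - [[0,0,-0.012],[0,0,0]]
    - [[0,0,-0.005],[0,0,0]]
    - [[0,0,0],[0,0,0]]

```text
t: 20.38
position: [0.687, -0.04, 0.0634]
tool_rot: [0.394, 2.24, -0.185]
ft_force: [0.7, 0.2, -2.1]
finger_gap: 0.0453
gripper_force: 52.1
```

Run:
```python
from h import *
axis(.648,-.028,.02,.09)
plan((.648,-.026,.088),-20,40)
```

```text
382 axis [ 0.6472 -0.0231  0.0093 -0.0282] res 0.0013 z 0.0206 0.0894
t 20.425 pos [ 0.6872 -0.0401  0.0638] z [ 0.721 -0.263 -0.641] x [-0.603  0.219 -0.767] q [-0.08  0.36 -0.95 -0.6  -0.2   0.17] F [-0.1  0.5 -2.8] gap 0.0447
d [-0.0003 -0.     -0.0105] rv [ 0.0015  0.0013 -0.0003] 0.002 toolz [ 0.72  -0.262 -0.643]
```

Request:
arm_command:
  commands:
    - [[0,0,-0.004],[0,0,0]]
    - [[0,0,-0.003],[0,0,0]]
    - [[0,0,0],[0,0,0]]

```text
t: 20.8
position: [0.6869, -0.0404, 0.0557]
tool_rot: [0.395, 2.241, -0.186]
ft_force: [-0.1, 0.7, -2.0]
finger_gap: 0.0449
gripper_force: 52.1
```

Request:
arm_command:
  commands:
    - [[0,0,-0.0015],[0,0,0]]
    - [[0,0,0],[0,0,0]]

```text
t: 21.05
position: [0.687, -0.0405, 0.0544]
tool_rot: [0.395, 2.241, -0.186]
ft_force: [-0.3, -0.2, -2.3]
finger_gap: 0.0447
gripper_force: 52.1
```

Request:
arm_command:
  commands:
    - [[0,0,-0.0015],[0,0,0]]
    - [[0,0,0],[0,0,0]]

```text
t: 21.3
position: [0.6872, -0.0405, 0.0531]
tool_rot: [0.395, 2.24, -0.186]
ft_force: [-0.3, -0.0, 0.5]
finger_gap: 0.045
gripper_force: 52.1
```

Request:
arm_command:
  commands:
    - [[0,0,0],[0,0,0]]
    - [[0,0,0],[0,0,0]]
    - [[0,0,0],[0,0,0]]
    - [[0,0,0],[0,0,0]]
    - [[0,0,0],[0,0,0]]
  grip: -0.5

```text
t: 21.92
position: [0.6871, -0.0404, 0.053]
tool_rot: [0.395, 2.24, -0.186]
ft_force: [-0.8, 0.1, -0.8]
finger_gap: 0.0641
gripper_force: 0.0
```

Request:
arm_command:
  commands:
    - [[-0.007,0.003,0.006],[0,0,0]]
    - [[-0.011,0.004,0.01],[0,0,0]]
    - [[-0.011,0.004,0.01],[0,0,0]]
    - [[-0.011,0.004,0.01],[0,0,0]]
    - [[-0.014,0.005,0.013],[0,0,0]]
    - [[-0.014,0.005,0.013],[0,0,0]]
    - [[0,0,0.03],[0,0,0]]
    - [[0,0,0.04],[0,0,0]]
    - [[0,0,0.04],[0,0,0]]
    - [[0,0,0],[0,0,0]]

```text
t: 23.18
position: [0.6198, -0.0152, 0.2299]
tool_rot: [0.395, 2.234, -0.184]
ft_force: [-0.1, -0.4, -0.1]
finger_gap: 0.0639
gripper_force: 0.0
```

Run:
```python
from h import *
axis(.648,-.026,.02,.09)
axis(.585,-.102,.025,.09)
axis(.655,.0945,.005,.055)
from kin import *
def b(pos,y,p):
    yy,pp=np.radians([y,p]); z=np.array([np.cos(yy)*np.cos(pp),np.sin(yy)*np.cos(pp),-np.sin(pp)])
    return ik(np.array(pos)+.043*z,y,p)
for a in [((.655,.0945,.045),15,40),((.655,.0945,.2),15,40),((.62,.1,.5),12,-15),((.541,-.368,.25),-34,40),((.541,-.368,.05),-34,40)]: print(a,*b(*a))
plan((.655,.0945,.2),15,40)
```

```text
395 axis [ 0.6471 -0.0222 -0.0013 -0.0033] res 0.0013 z 0.0202 0.09
368 axis [ 5.832e-01 -1.020e-01 -4.600e-03  2.000e-04] res 0.0014 z 0.0251 0.0899
253 axis [ 0.6524  0.096  -0.004   0.0029] res 0.0015 z 0.0051 0.0549
((0.655, 0.0945, 0.045), 15, 40) [-0.09  0.5  -1.02 -0.8   0.26] 0.0
((0.655, 0.0945, 0.2), 15, 40) [-0.09  0.17 -0.79 -0.23  0.26] 0.0
((0.62, 0.1, 0.5), 12, -15) [-0.09  0.13 -1.15 -1.55  0.29] 0.008
((0.541, -0.368, 0.25), -34, 40) [-0.78  0.08 -0.72 -0.09  0.14] 0.0
((0.541, -0.368, 0.05), -34, 40) [-0.78  0.49 -1.05 -0.83  0.14] 0.0
t 23.325 pos [ 0.6181 -0.0153  0.2242] z [ 0.719 -0.263 -0.643] x [-0.604  0.22  -0.766] q [-0.03 -0.03 -0.8  -0.05 -0.24  0.21] F [ 0.2  0.3 -0.4] gap 0.0636
d [ 0.0768  0.1205 -0.0589] rv [ 1.000e-03 -3.000e-04  6.114e-01] 0.611 toolz [ 0.74   0.198 -0.643]
```

Request:
arm_command:
  commands:
    - [[0.013,0.02,0],[0,0,0.102]]
    - [[0.013,0.02,0],[0,0,0.102]]
    - [[0.013,0.02,-0.01],[0,0,0.102]]
    - [[0.013,0.02,-0.015],[0,0,0.102]]
    - [[0.013,0.02,-0.017],[0,0,0.102]]
    - [[0.012,0.02,-0.017],[0,0,0.101]]
    - [[0,0,0],[0,0,0]]
    - [[0,0,0],[0,0,0]]
  grip: -1

```text
t: 24.32
position: [0.6954, 0.1042, 0.1654]
tool_rot: [-0.294, 2.254, 0.137]
ft_force: [0.3, 0.6, 0.7]
finger_gap: 0.0852
gripper_force: 0.0
```

Run:
```python
from h import *
cap('top');plan((.654,.095,.043),15,40)
```

```text
t 24.375 pos [0.6955 0.1043 0.166 ] z [ 0.741  0.196 -0.643] x [-0.621 -0.165 -0.766] q [-0.09  0.16 -0.78 -0.22  0.26 -0.23] F [ 0.6  1.  -0. ] gap 0.0855
d [-0.0015  0.0014 -0.1577] rv [0.0004 0.0005 0.0021] 0.002 toolz [ 0.74   0.198 -0.643]
```

Request:
arm_command:
  commands:
    - [[0,0,-0.03],[0,0,0]]
    - [[0,0,-0.03],[0,0,0]]
    - [[0,0,-0.03],[0,0,0]]
    - [[-0.001,0.001,-0.03],[0,0,0]]
    - [[0,0,-0.02],[0,0,0]]
    - [[0,0,-0.012],[0,0,0]]
    - [[0,0,-0.005],[0,0,0]]
    - [[0,0,0],[0,0,0]]

```text
t: 25.38
position: [0.6951, 0.1055, 0.0094]
tool_rot: [-0.296, 2.252, 0.137]
ft_force: [0.1, -0.4, 1.4]
finger_gap: 0.0853
gripper_force: 0.0
```

Run:
```python
from h import *
plan((.654,.095,.043),15,40)
p,d,W=cap('top');q,_,_=cap('scene')
cv2.imwrite('pics/g3.png',np.hstack([cv2.resize(p[120:260,150:310],(400,350)),cv2.resize(q[130:255,270:410],(390,350))])[...,::-1])
```

```text
t 25.375 pos [0.6951 0.1055 0.0094] z [ 0.741  0.197 -0.642] x [-0.62  -0.166 -0.767] q [-0.08  0.5  -1.01 -0.78  0.26 -0.23] F [ 0.1 -0.4  1.4] gap 0.0853
d [-0.0011  0.0002 -0.0011] rv [0.0005 0.0012 0.0009] 0.002 toolz [ 0.74   0.198 -0.643]
```

View pics/g3.png

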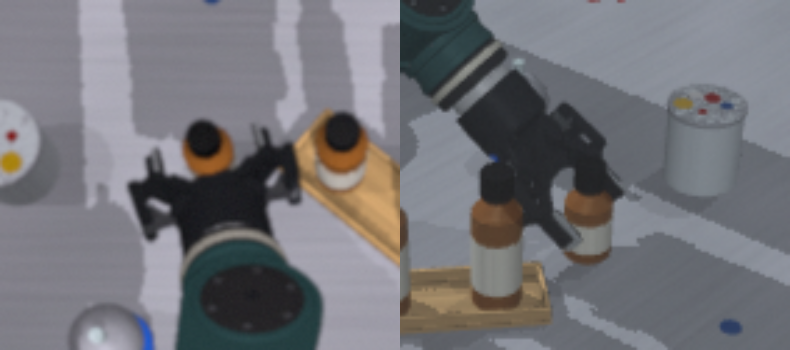

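The open fingers straddle the short bottle at (210,145) in the left crop and stay clear of the tall one at (340,150). Closing.

Request:
arm_command:
  commands:
    - [[0,0,0],[0,0,0]]
    - [[0,0,0],[0,0,0]]
    - [[0,0,0],[0,0,0]]
    - [[0,0,0],[0,0,0]]
    - [[0,0,0],[0,0,0]]
    - [[0,0,0],[0,0,0]]
    - [[0,0,0],[0,0,0]]
    - [[0,0,0],[0,0,0]]
  grip: 1
  newtons: 50

```text
t: 26.48
position: [0.6953, 0.1057, 0.0096]
tool_rot: [-0.297, 2.251, 0.137]
ft_force: [-2.3, -0.6, 6.4]
finger_gap: 0.0448
gripper_force: 51.7
```

Request:
arm_command:
  commands:
    - [[0,0,0.007],[0,0,0]]
    - [[0,0,0.015],[0,0,0]]
    - [[0,0,0.02],[0,0,0]]
    - [[0,0,0.025],[0,0,0]]
    - [[0,0,0.03],[0,0,0]]
    - [[0,0,0.03],[0,0,0]]
    - [[0,0,0.03],[0,0,0]]
    - [[0,0,0.03],[0,0,0]]

```text
t: 27.48
position: [0.6943, 0.1056, 0.197]
tool_rot: [-0.296, 2.253, 0.137]
ft_force: [-0.0, -0.8, -1.8]
finger_gap: 0.0444
gripper_force: 51.3
```

Run:
```python
from h import *
plan((.66,.12,.5),15,-15)
from kin import *
z=np.array([.933,.25,.259]);print(ik(np.array([.66,.12,.5])+.043*z,15,-15))
```

```text
t 27.475 pos [0.6943 0.1056 0.197 ] z [ 0.74   0.197 -0.643] x [-0.621 -0.166 -0.766] q [-0.08  0.12 -0.73 -0.12  0.26 -0.23] F [-0.  -0.8 -1.8] gap 0.0444
d [0.0161 0.0279 0.317 ] rv [ 2.486e-01 -9.272e-01  9.000e-04] 0.96 toolz [0.933 0.25  0.259]
(array([-0.07,  0.2 , -1.07, -1.55,  0.32]), np.float64(0.0))
```

Request:
arm_command:
  commands:
    - [[0.002,0.003,0.032],[0.025,-0.093,0]]
    - [[0.002,0.003,0.032],[0.025,-0.093,0]]
    - [[0.002,0.003,0.032],[0.025,-0.093,0]]
    - [[0.002,0.003,0.032],[0.025,-0.093,0]]
    - [[0.002,0.003,0.032],[0.025,-0.093,0]]
    - [[0.002,0.003,0.032],[0.025,-0.093,0]]
    - [[0.001,0.003,0.032],[0.025,-0.093,0]]
    - [[0.001,0.003,0.031],[0.025,-0.093,0]]
    - [[0.001,0.002,0.031],[0.024,-0.092,0]]
    - [[0.001,0.002,0.031],[0.024,-0.092,0]]

```text
t: 28.72
position: [0.7107, 0.1336, 0.5138]
tool_rot: [-0.171, 1.297, 0.223]
ft_force: [0.2, -0.1, -1.6]
finger_gap: 0.0449
gripper_force: 51.4
```

Request:
arm_command:
  commands:
    - [[0,0,0],[0.168,0.045,0.047]]
    - [[0,0,0],[0.168,0.045,0.047]]
    - [[0,0,0],[0.168,0.045,0.047]]
    - [[0,0,0],[0.168,0.045,0.047]]
    - [[0,0,0],[0.168,0.045,0.047]]
    - [[0,0,0],[0.168,0.045,0.047]]
    - [[0,0,0],[0.168,0.045,0.047]]
    - [[0,0,0],[0.168,0.045,0.047]]
    - [[0,0,0],[0.168,0.045,0.047]]
    - [[0,0,0],[0.168,0.045,0.047]]

```text
t: 29.98
position: [0.7109, 0.1336, 0.5129]
tool_rot: [1.071, 1.1, 1.722]
ft_force: [-0.3, -0.8, -1.2]
finger_gap: 0.0447
gripper_force: 51.4
```

Request:
arm_command:
  commands:
    - [[0,0,0],[0.168,0.045,0.047]]
    - [[0,0,0],[0.168,0.045,0.047]]
    - [[0,0,0],[0.168,0.045,0.047]]
    - [[0,0,0],[0.168,0.045,0.047]]
    - [[0,0,0],[0.168,0.045,0.047]]
    - [[0,0,0],[0.168,0.045,0.047]]
    - [[0,0,0],[0.12,0.032,0.033]]
    - [[0,0,0],[0,0,0]]
    - [[0,0,0],[0,0,0]]
    - [[0,0,0],[0,0,0]]

```text
t: 31.22
position: [0.711, 0.1336, 0.513]
tool_rot: [-1.813, -0.362, -2.412]
ft_force: [-0.0, -1.2, -1.5]
finger_gap: 0.0447
gripper_force: 51.3
```

Request:
arm_command:
  commands:
    - [[0,0,0],[0,0,0]]
    - [[0,0,0],[0,0,0]]
    - [[0,0,0],[0,0,0]]
    - [[0,0,0],[0,0,0]]
    - [[0,0,0],[0,0,0]]
    - [[0,0,0],[0,0,0]]
    - [[0,0,0],[0,0,0]]
    - [[0,0,0],[0,0,0]]
    - [[0,0,0],[0,0,0]]
    - [[0,0,0],[0,0,0]]

```text
t: 32.48
position: [0.711, 0.1335, 0.513]
tool_rot: [-1.813, -0.361, -2.411]
ft_force: [0.7, 0.9, -2.8]
finger_gap: 0.0446
gripper_force: 51.3
```

Run:
```python
from h import *
plan((.66,.12,.5),15,-15)
s=ctrl.read_state();M=Ro.from_rotvec(s["tool_rot"]).as_matrix();a=np.radians(40)
print("bottle axis now",M@[-np.cos(a),0,-np.sin(a)])
p,d,W=cap('scene');cv2.imwrite('pics/inv3.png',cv2.resize(p[:140,280:460,::-1],(720,560)))
```

```text
t 32.475 pos [0.711  0.1335 0.513 ] z [0.932 0.25  0.262] x [-0.284  0.059  0.957] q [-0.06  0.2  -1.06 -1.54  0.31  3.1 ] F [ 0.7  0.9 -2.8] gap 0.0446
d [-0.0007 -0.      0.0009] rv [-2.8076 -0.7517 -0.7834] 3.01 toolz [0.933 0.25  0.259]
bottle axis now [-0.38133761 -0.20594692 -0.90120336]
```

View pics/inv3.png

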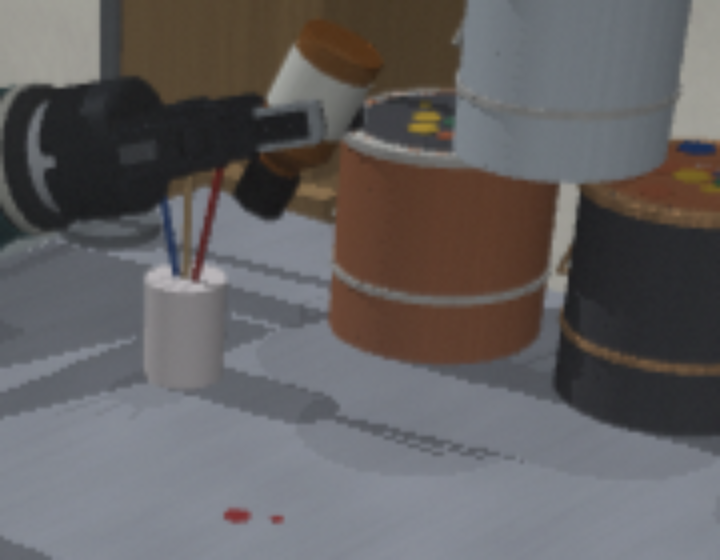

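The short bottle is inverted with its cap at (265,190), axis z is −0.90, and it has been held for about 1.6 s. Rolling back.

Request:
arm_command:
  commands:
    - [[0,0,0],[-0.165,-0.044,-0.046]]
    - [[0,0,0],[-0.165,-0.044,-0.046]]
    - [[0,0,0],[-0.165,-0.044,-0.046]]
    - [[0,0,0],[-0.165,-0.044,-0.046]]
    - [[0,0,0],[-0.165,-0.044,-0.046]]
    - [[0,0,0],[-0.165,-0.044,-0.046]]
    - [[0,0,0],[-0.165,-0.044,-0.046]]
    - [[0,0,0],[-0.165,-0.044,-0.046]]
    - [[0,0,0],[-0.165,-0.044,-0.046]]
    - [[0,0,0],[-0.165,-0.044,-0.046]]

```text
t: 33.78
position: [0.711, 0.1336, 0.513]
tool_rot: [0.665, 1.257, 1.262]
ft_force: [0.3, 0.4, -1.2]
finger_gap: 0.0443
gripper_force: 51.4
```

Request:
arm_command:
  commands:
    - [[0,0,0],[-0.165,-0.044,-0.046]]
    - [[0,0,0],[-0.165,-0.044,-0.046]]
    - [[0,0,0],[-0.165,-0.044,-0.046]]
    - [[0,0,0],[-0.165,-0.044,-0.046]]
    - [[0,0,0],[-0.165,-0.044,-0.046]]
    - [[0,0,0],[-0.165,-0.044,-0.046]]
    - [[0,0,0],[-0.165,-0.044,-0.046]]
    - [[0,0,0],[0,0,0]]

```text
t: 34.78
position: [0.711, 0.1335, 0.513]
tool_rot: [-0.167, 1.302, 0.226]
ft_force: [-0.9, 0.9, -2.1]
finger_gap: 0.0448
gripper_force: 51.4
```

Run:
```python
from h import *
plan((.541,-.368,.25),-34,40)
```

```text
t 34.775 pos [0.711  0.1335 0.513 ] z [0.934 0.248 0.258] x [ 0.248  0.072 -0.966] q [-0.06  0.2  -1.06 -1.53  0.31  0.09] F [-0.9  0.9 -2.1] gap 0.0448
d [-0.1357 -0.5247 -0.2977] rv [ 0.1585  0.9745 -0.784 ] 1.261 toolz [ 0.635 -0.428 -0.643]
```

Request:
arm_command:
  commands:
    - [[-0.0097,-0.0375,-0.02],[0.0113,0.0696,-0.056]]
    - [[-0.0097,-0.0375,-0.02],[0.0113,0.0696,-0.056]]
    - [[-0.0097,-0.0375,-0.02],[0.0113,0.0696,-0.056]]
    - [[-0.0097,-0.0375,-0.02],[0.0113,0.0696,-0.056]]
    - [[-0.0097,-0.0375,-0.02],[0.0113,0.0696,-0.056]]
    - [[-0.0097,-0.0375,-0.02],[0.0113,0.0696,-0.056]]
    - [[-0.0097,-0.0375,-0.02],[0.0113,0.0696,-0.056]]

```text
t: 35.65
position: [0.6424, -0.13, 0.3725]
tool_rot: [0.232, 1.775, -0.021]
ft_force: [0.1, 0.5, -0.9]
finger_gap: 0.0448
gripper_force: 51.5
```

Request:
arm_command:
  commands:
    - [[-0.0097,-0.0375,-0.0225],[0.0113,0.0696,-0.056]]
    - [[-0.0097,-0.0375,-0.0225],[0.0113,0.0696,-0.056]]
    - [[-0.0097,-0.0375,-0.0225],[0.0113,0.0696,-0.056]]
    - [[-0.0097,-0.0375,-0.0225],[0.0113,0.0696,-0.056]]
    - [[-0.0097,-0.0375,-0.0225],[0.0113,0.0696,-0.056]]
    - [[-0.0097,-0.0375,-0.0225],[0.0113,0.0696,-0.056]]
    - [[-0.0097,-0.0375,-0.0225],[0.0113,0.0696,-0.056]]
    - [[0,0,0],[0,0,0]]
    - [[0,0,0],[0,0,0]]

```text
t: 36.78
position: [0.5752, -0.3909, 0.2154]
tool_rot: [0.67, 2.188, -0.311]
ft_force: [0.1, -0.5, -1.4]
finger_gap: 0.0445
gripper_force: 51.6
```

Run:
```python
from h import *
plan((.541,-.368,.1),-34,40)
axis(.541,-.368,.2,.26)
```

```text
t 36.775 pos [ 0.5752 -0.3909  0.2154] z [ 0.636 -0.428 -0.643] x [-0.532  0.36  -0.766] q [-0.78  0.08 -0.72 -0.09  0.14 -0.12] F [ 0.1 -0.5 -1.4] gap 0.0445
d [ 0.     -0.0002 -0.1501] rv [-0.001   0.0011  0.0002] 0.001 toolz [ 0.635 -0.428 -0.643]
482 axis [ 0.5389 -0.3651  0.0083 -0.0189] res 0.002 z 0.2035 0.2599
```

Request:
arm_command:
  commands:
    - [[0,0,-0.025],[0,0,0]]
    - [[0,0,-0.035],[0,0,0]]
    - [[0,0,-0.035],[0,0,0]]
    - [[0,0,-0.035],[0,0,0]]
    - [[0,0,-0.03],[0,0,0]]
    - [[0,0,-0.02],[0,0,0]]
    - [[0,0,-0.01],[0,0,0]]
    - [[0,0,-0.005],[0,0,0]]
    - [[0,0,0],[0,0,0]]

```text
t: 37.95
position: [0.5754, -0.3911, 0.0208]
tool_rot: [0.668, 2.188, -0.312]
ft_force: [-1.3, -0.6, -0.8]
finger_gap: 0.0447
gripper_force: 51.7
```

Request:
arm_command:
  commands:
    - [[0,0,-0.003],[0,0,0]]
    - [[0,0,0],[0,0,0]]

```text
t: 38.2
position: [0.5753, -0.3915, 0.0179]
tool_rot: [0.668, 2.188, -0.313]
ft_force: [0.6, -0.8, -1.6]
finger_gap: 0.0444
gripper_force: 51.7
```

Request:
arm_command:
  commands:
    - [[0,0,-0.0015],[0,0,0]]
    - [[0,0,0],[0,0,0]]

```text
t: 38.45
position: [0.5752, -0.3914, 0.016]
tool_rot: [0.668, 2.189, -0.313]
ft_force: [-0.7, -0.1, -0.9]
finger_gap: 0.0445
gripper_force: 51.7
```

Request:
arm_command:
  commands:
    - [[0,0,-0.001],[0,0,0]]
    - [[0,0,0],[0,0,0]]

```text
t: 38.7
position: [0.5752, -0.3914, 0.0149]
tool_rot: [0.668, 2.189, -0.313]
ft_force: [-0.2, -0.1, -1.1]
finger_gap: 0.0447
gripper_force: 51.7
```

Request:
arm_command:
  commands:
    - [[0,0,-0.001],[0,0,0]]
    - [[0,0,0],[0,0,0]]

```text
t: 38.95
position: [0.5756, -0.3916, 0.0145]
tool_rot: [0.667, 2.188, -0.313]
ft_force: [-0.8, 0.9, 3.9]
finger_gap: 0.0446
gripper_force: 52.2
```

Contact. Releasing and retreating along the tool axis.

Request:
arm_command:
  commands:
    - [[0,0,0],[0,0,0]]
    - [[0,0,0],[0,0,0]]
    - [[0,0,0],[0,0,0]]
    - [[0,0,0],[0,0,0]]
    - [[0,0,0],[0,0,0]]
  grip: -0.5

```text
t: 39.58
position: [0.5752, -0.3915, 0.014]
tool_rot: [0.668, 2.189, -0.313]
ft_force: [0.1, 0.3, -0.7]
finger_gap: 0.0642
gripper_force: 0.0
```

Request:
arm_command:
  commands:
    - [[-0.006,0.004,0.006],[0,0,0]]
    - [[-0.01,0.007,0.01],[0,0,0]]
    - [[-0.01,0.007,0.01],[0,0,0]]
    - [[-0.01,0.007,0.01],[0,0,0]]
    - [[-0.012,0.008,0.012],[0,0,0]]
    - [[-0.012,0.008,0.012],[0,0,0]]
    - [[0,0,0.03],[0,0,0]]
    - [[0,0,0.04],[0,0,0]]
    - [[0,0,0.04],[0,0,0]]
    - [[0,0,0.04],[0,0,0]]

```text
t: 40.83
position: [0.5142, -0.3495, 0.2261]
tool_rot: [0.667, 2.188, -0.313]
ft_force: [-0.4, -0.8, -0.4]
finger_gap: 0.064
gripper_force: 0.0
```

Run:
```python
from h import *
axis(.541,-.368,.02,.06)
axis(.6,-.29,.02,.06)
axis(.648,-.026,.02,.09)
axis(.585,-.102,.025,.09)
p,d,W=cap('scene');cv2.imwrite('pics/end.png',p[:,:,::-1])
print(ctrl.read_state()["ft_force"])
```

```text
263 axis [ 0.539  -0.3652 -0.0063  0.0188] res 0.0011 z 0.0202 0.0599
252 axis [ 5.986e-01 -2.896e-01 -5.000e-04  1.260e-02] res 0.0012 z 0.0201 0.06
391 axis [ 0.6472 -0.0223 -0.0167  0.0115] res 0.0012 z 0.0205 0.09
375 axis [ 0.5831 -0.1021 -0.0129  0.0064] res 0.0012 z 0.0251 0.0896
[ 0.56481538 -1.24858487  0.41605157]
```

View pics/end.png

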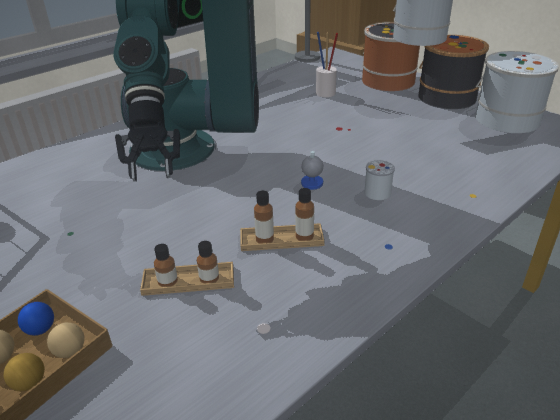

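Both bottles stand upright in their rows, tall at (305,215) and short at (165,265). The kept bottles, tin and bauble haven't moved, and the arm is clear.

```bash
python3 -c "
from plant import ctrl
print(ctrl.sign_off())"
```

```text
the job is handed in; nothing more can be done
None
```

I handed the job in at about 41 s: I turned both bottles over, tall then short, held each cap-down for over a second, and stood each upright in its matching row, with the kept bottles, tin and bauble where they were.

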